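Clean the bakery's probe thermometer and hold it on the probe checker

ROBOT

A 6-joint arm with a two-finger parallel gripper is mounted at the origin on the work surface. World frame = base frame: x ahead of the robot, y to its left, z up, the work surface at z = 0. Lengths are in mm, angles in rad, forces in N, time in s.
With the tool pointing down it reaches from about 275 to 750 mm from the base axis. Payload 10.2 kg.
Tool frame: the origin (TCP) lies on the front face of the gripper's body, between the roots of the fingers; the fingertips stand 73 mm ahead of it and the grasp point (between the pads) lies 54 mm ahead of it; z points along the fingers, y is the line along which they close (so a half turn about z gives the same grasp; the last joint's range is limited). The gripper opens to 85 mm and grips with 20 to 120 N. Pads are 22 mm wide; open, the fingers measure 114 mm over their backs; the gripper's body (76 mm by 85 mm) begins 54 mm behind the grasp point. The pads swing forward as they close: fully open they stand 13 mm farther back than shut.
Start: joints at [-1.328, 0.313, 1.498, -0, 1.331, -0.223], TCP at [235.786, -469.081, 303.894] pointing down, gripper open.
Joint ranges: [-2.94, 2.94], [-0.97, 2.17], [0.19, 2.56], [-1.23, 4.37], [0.02, 3.11], [-2.88, 2.88]. Speed limits (rad/s): [2.39, 2.39, 3.01, 3.14, 3.14, 3.14].

INTERFACE

Orientations are given as a unit quaternion [w, x, y, z].
In Python, from rig import * gives the robot as it stands.
- The arm moves only by the tool step_arm, never from a script. Its argument "plan" is a list of rows, each an object with "offset": the shift along the tool's x, y, z in cm, a list of three; "rot": the turn, a rotation vector about the tool's x, y, z in degrees, a list of three; "gripper": the finger opening in cm, from 0 to 8.54. In form: [{"offset": [x, y, z], "rot": [wx, wy, wz], "gripper": gripper}, ...]. A call has 1 to 12 rows; each row is the pose to reach, as a shift and turn from the pose commanded when the call began, along the tool's axes at that moment; what a row does not reach only later rows make up. A row lasts 1/10 s, in which the tool goes at most 50 mm and 8.59 degrees, less where a joint would pass 70% of its speed; a pose out of reach is approached as far as the arm can. A call with a gripper value outside its range is refused whole. The fingers move at their own pace and stop on an object; "squeeze" is the grip in N (left out, the last holds). Time passes only in rows, so rows that repeat a pose let the fingers close. It gives the time, the measured TCP pose, the force, the opening and the grip force at its end, in the units of the state.
- sense(): the state, without advancing time (a new reading comes with each control period).
- capture(name): name is "side" or "top"; returns a dict with "color" (400x640x3 uint8, red, green, blue), "depth" (400x640 float32, mm along the optical axis (not along the pixel's ray), 0 where there is no reading), "vertical_fov" (degrees; the focal length in pixels is half the picture's height over the tangent of half this angle, whatever the lens; pixels are square), "cx", "cy" (the principal point, pixels), "rvec" (rotation vector, rad) and "tvec" (3), from world to camera coordinates, as OpenCV has them. Camera axes: x right, y down, z forward; pixel columns grow to the right and rows downward; lengths in mm; the calibration is good to about 2 mm. A picture is of the moment at which its call begins.
- finish_job(): hands the job in; it is judged then, once.
The state is a dict: "time_s": time; "joints": joint angles; "dq": joint speeds; "tau": joint torques, N m; "eef_pos": TCP position; "ee_rot": TCP orientation; "force": force on the tool from outside, world axes, zero at the start; "wrist_torque": the same for the moment, N m; "grip_width": opening from 0.0 (shut) to 1.0 (fully open); "grip_force": force on a finger pad.
Only numpy, scipy, OpenCV 4.12 (cv2) and the standard library are available. Lean on these libraries where they do the work, as an engineer would, in place of code of your own. Each camera call takes 0.05 s, during which the arm holds its last target. There are 200 camera calls.

TASK

Take the probe thermometer out of its wooden stand, push its stem all the way down into the narrow cleaning tube and keep it there for about a second, then draw it out and press its tip on the marked centre of the sprung steel disc of the probe checker, square to the sloping disc and lightly, so that the disc sinks about half of its travel. Finish while still gripping the probe and holding it steady there. Never push hard on the checker or touch it with anything but the probe, and leave everything else on the counter where it is.

Things in the scene. Friction and masses are not known exactly. Their poses are not given: they have to be found in the camera images.
- probe: the probe thermometer, 56 to 112 g: round steel stem, 6.5 mm across, 70 mm long, rounded end, below a black box-shaped handle 26 (x) x 18 (y) x 75 mm with a 4 mm steel cap on top. Starts upright in the stand, the handle's shoulder resting on the stand's top. Origin at the stem's lower end, z along the stem up to the handle (handle: z 70 to 145 mm). Pinch it across either width.
- tip (a point): the lower, rounded end of the probe's stem, on its axis (same axes as probe)
- handle (a point): the middle of the probe's handle, 107.5 mm above the tip
- stand: dark wooden block 60 x 60 x 80 mm, fixed, with a 10 mm hole, 75 mm deep, in the middle of its top, in which the probe stands. Origin under its centre, z up.
- tube: the cleaning tube: white, upright, round, fixed, 42 mm across, 80 mm tall, on a steel foot 68 mm across. Its bore, open at the top, is 11 mm across, widened to 17 mm over the top 4 mm; its floor is at z 4 mm. All the way down, the handle's shoulder sits on the rim and the tip is at z 10 mm. Origin under its centre, z up.
- checker: the probe checker: grey wedge-shaped instrument, fixed, 104 x 120 mm, about 80 mm tall. Its upper face slopes down to its front (-x): the normal leans 0.30 rad from vertical to the checker's -x. On it the sprung disc (near the low edge) and, near the high edge, two small fixed white buttons and a black display, not used. Origin under its centre, z up.
- disc_top (a point): centre of the top of the sprung disc, a steel disc 32 mm across, 17 mm clear of the checker's sloping face when up; its centre is marked with a ring 13 mm across. At rest about 73 mm above the counter. z is the disc's outward normal (leaning 0.30 rad to the checker's -x); the point sinks with the disc along -z.
- disc (a joint): how far the disc is pushed in along its normal: 0 up, 0.010 m at its stop. A spring pushes it back: about 1.2 N to start it and 0.4 N more for each mm (3.2 N at half travel); it springs back up when let go.
- straw_cup: open steel cup, 72 mm across, 85 mm tall, wide mouth; bystander. Origin under its centre.
- jam_jar: closed jar, 68 mm across, 85 mm tall; bystander. Origin under its centre.
- bell: brass counter bell, 72 mm across, 52 mm tall; bystander. Origin under its centre.
- loaf: bread loaf about 90 x 200 x 67 mm, long along its y, lying at the far side; bystander. Origin under its centre.
- card_terminal: black card terminal with keys, 160 (along x) x 78 x 32 mm, lying flat; bystander. Origin under its centre.
- spatula: spatula lying on the counter, handle to -x; bystander.

How it is judged:
By the outcome, as a careful person would: the job done as asked, in the order asked, and still so for the second after the job is handed in, while the arm keeps its last pose, push and grip.
It also fails if it takes over 61 s, if anything falls off the work surface, if the arm or the gripper's body presses on something with over 40 N, if the wrist force passes 120 N, or if a joint passes its speed limit or range.

## Working session

There is one attempt and no reset: what is moved stays moved. The work goes in short steps, Python scripts to look and compute and a tool call to move; the robot and the scene stay as the last step left them, time stands still between calls to the robot, and variables do not carry over. Pictures are saved under pics/ and viewed, at most 10 in all, crops included, and the job is handed in when it is done.

Besides the shell and the picture viewer there is one more tool, called as a command line: name --argument value ..., lists and objects as JSON in quotes. step_arm: Moves the arm, as the interface text tells. Its arguments: {"type":"object","properties":{"plan":{"type":"array"},"squeeze":{"type":"number"}},"required":["plan"]}

```bash
mkdir -p pics
cat > h.py <<'E'
from rig import *
import numpy as np, cv2
from scipy.spatial.transform import Rotation as R
def cam(n):
    c=capture(n); c['f']=200/np.tan(np.radians(c['vertical_fov'])/2)
    c['R']=cv2.Rodrigues(np.array(c['rvec'],float))[0]; c['t']=np.array(c['tvec'],float).ravel()
    return c
def cloud(c):
    v,u=np.mgrid[0:400,0:640]; d=c['depth']
    p=np.stack([(u-c['cx'])/c['f']*d,(v-c['cy'])/c['f']*d,d],-1)
    w=(p-c['t'])@c['R']; w[d<=0]=np.nan; return w
def ray(c,u,v,z):
    d=np.array([(u-c['cx'])/c['f'],(v-c['cy'])/c['f'],1])@c['R']; o=-c['R'].T@c['t']
    return o+d*(z-o[2])/d[2]
def proj(c,P):
    q=np.atleast_2d(P)@c['R'].T+c['t']; return q[:,:2]/q[:,2:]*c['f']+[c['cx'],c['cy']]
def save(n,img): cv2.imwrite('pics/'+n+'.png',cv2.cvtColor(img,cv2.COLOR_RGB2BGR))
E
python3 - <<'E'
from h import *
import pickle
for n in('top','side'):
    c=cam(n); save(n+'0',c['color']); pickle.dump(c,open(n+'0.pkl','wb'))
    print(n,c['f'],c['cx'],c['cy'],-c['R'].T@c['t'],c['R'][2])
print(sense())
E
```

```text
top 503.16842167190026 317.9756121730468 196.95920509218746 [ 404.7448859    13.67851304 1594.31194667] [ 0.14221534 -0.00131742 -0.98983487]
side 383.26355560468556 320.43814688857447 195.7666839331546 [268.14345997 687.60906755 827.31035332] [ 0.31251165 -0.64261503 -0.69955871]
{'time_s': 0.1, 'joints': array([-1.32840643e+00,  3.13384548e-01,  1.49833570e+00, -5.49831538e-06,
        1.33100021e+00, -2.23383600e-01]), 'dq': array([-7.69139134e-04, -7.57734249e-04, -3.12894917e-03, -4.67564768e-05,
       -4.62544219e-04, -8.90352039e-04]), 'tau': array([ 3.47547757e-03, -4.12898290e+01, -2.60142946e+01, -2.11023594e-04,
        3.03400862e-03, -2.29094235e-05]), 'eef_pos': array([ 235.7461109 , -468.93584583,  303.40668147]), 'ee_rot': array([-5.63854849e-04,  9.73003920e-01,  2.30787899e-01, -8.02880339e-06]), 'force': array([-0.88592581,  0.2434333 , -0.05086444]), 'wrist_torque': array([-0.02977992, -0.00401747, -0.0037465 ]), 'grip_force': 0.0, 'grip_width': 1.0036180716515308}
```

View pics/top0.png

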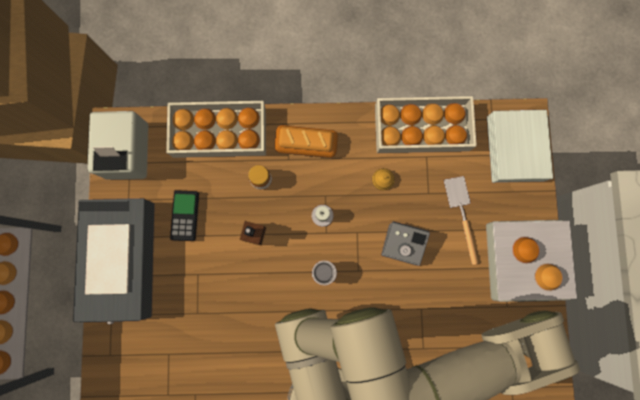

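View pics/side0.png

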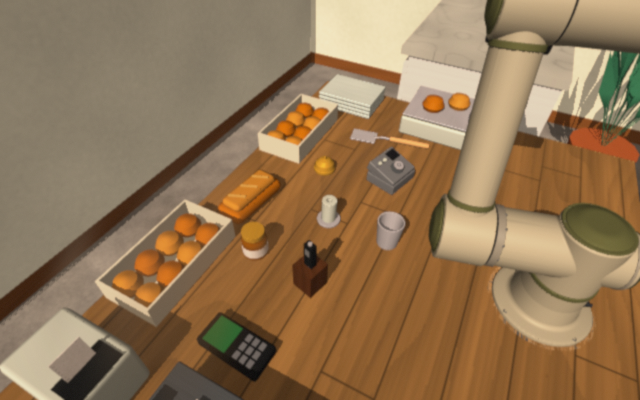

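The top view has the probe and stand at about (252,232), tube (322,215), cup (324,272) and checker (406,244) with its disc at (405,251). In the side view the probe is at (310,255), the tube at (329,210) and the checker at (390,170).

Run:
```python
from h import *
import pickle
T=pickle.load(open('top0.pkl','rb'));S=pickle.load(open('side0.pkl','rb'))
rows=[]
for c,cs in((T,[(252,232),(322,215),(406,244)]),(S,[(312,266),(329,210),(390,170)])):
    r=[]
    for u,v in cs:
        k=c['color'][v-32:v+32,u-32:u+32]; r.append(cv2.resize(k,(264,264),interpolation=cv2.INTER_CUBIC))
    rows.append(np.hstack(r))
save('crops',np.vstack(rows))
for n,c,bs in(('T',T,dict(stand=(232,215,272,252),tube=(305,198,340,232),chk=(376,215,436,270))),('S',S,dict(stand=(285,230,335,300),tube=(312,190,345,230),chk=(362,143,420,196)))):
    W=cloud(c)
    for k,(a,b,d,e) in bs.items():
        p=W[b:e,a:d].reshape(-1,3); p=p[~np.isnan(p[:,0])]
        for lo,hi in((20,60),(60,74),(74,82),(82,100),(100,142),(142,160)):
            q=p[(p[:,2]>lo)&(p[:,2]<hi)]
            if len(q)>2: print(n,k,lo,hi,len(q),'med',np.median(q,0).round(1),'min',q.min(0).round(0),'max',q.max(0).round(0))
    print(np.nanmedian(W[330:,450:,2]) if n=='S' else np.nanmedian(W[280:320,200:260,2]))
```

```text
T stand 20 60 34 med [508.1 189.2  42.6] min [485. 181.  20.] max [541. 247.  59.]
T stand 60 74 18 med [515.8 191.9  67.6] min [484. 181.  61.] max [551. 244.  74.]
T stand 74 82 231 med [515.  215.4  78.6] min [487. 179.  74.] max [557. 252.  82.]
T stand 82 100 84 med [519.4 206.1  84.2] min [486. 181.  82.] max [553. 251. 100.]
T stand 100 142 20 med [518.  208.1 128.7] min [507. 204. 105.] max [530. 217. 142.]
T stand 142 160 53 med [520.1 216.5 154. ] min [506. 206. 146.] max [535. 226. 159.]
T tube 20 60 19 med [5.601e+02 2.000e-01 3.950e+01] min [554. -15.  21.] max [581.  22.  60.]
T tube 60 74 12 med [570.9   3.6  66.7] min [556. -18.  60.] max [590.  12.  74.]
T tube 74 82 95 med [578.8   3.1  78.2] min [555. -18.  74.] max [595.  22.  82.]
T tube 82 100 38 med [572.6  -0.7  83.7] min [560. -18.  82.] max [594.  19.  88.]
T chk 20 60 605 med [ 451.7 -231.5   51.2] min [ 414. -321.   20.] max [ 547. -180.   60.]
T chk 60 74 619 med [ 491.6 -250.    67.5] min [ 444. -319.   60.] max [ 546. -191.   74.]
T chk 74 82 224 med [ 509.6 -255.3   76.1] min [ 450. -318.   74.] max [ 
[... 559 characters left out ...]
142 160 112 med [517.5 221.5 153.5] min [505. 208. 142.] max [533. 229. 160.]
S tube 20 60 142 med [566.   18.8  41.4] min [553.  -6.  21.] max [590.  24.  60.]
S tube 60 74 58 med [569.2  17.   67.8] min [553.  -4.  60.] max [589.  24.  74.]
S tube 74 82 130 med [573.5   3.3  78.6] min [554. -18.  74.] max [594.  23.  82.]
S tube 82 100 3 med [585.8  -4.7  82.1] min [585.  -7.  82.] max [587.  15.  83.]
S chk 20 60 726 med [ 456.3 -209.7   47.2] min [ 410. -303.   20.] max [ 547. -178.   60.]
S chk 60 74 441 med [ 492.1 -244.    68.1] min [ 442. -316.   60.] max [ 540. -194.   74.]
S chk 74 82 105 med [ 507.9 -254.    75.3] min [ 455. -316.   74.] max [ 537. -205.   80.]
-0.6604677074768402
```

View pics/crops.png

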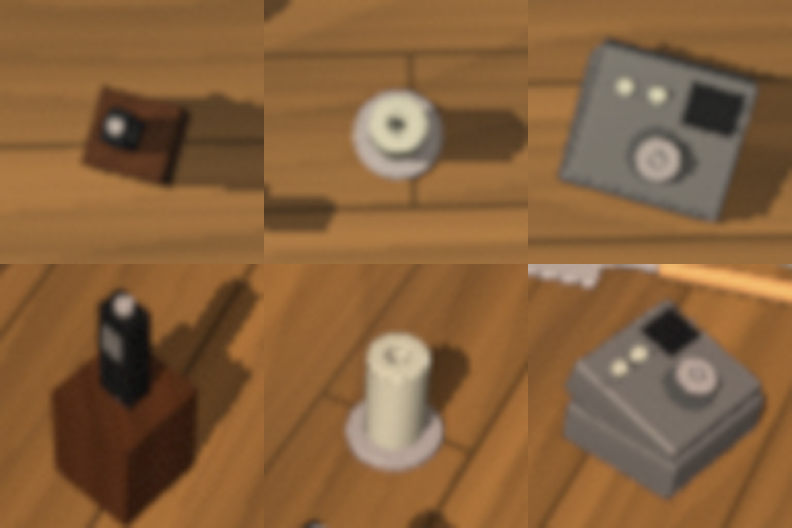

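The crops show a steel cap on the probe, the tube bore and the ringed disc clearly. Next I compute sub-pixel positions in both views.

```bash
cat > m.py <<'E'
from h import *
def blob(c,box,fn):
    a,b,d,e=box; k=cv2.cvtColor(c['color'][b:e,a:d],cv2.COLOR_RGB2HSV).astype(int)
    m=fn(k).astype(np.uint8); n,l,s,ct=cv2.connectedComponentsWithStats(m); i=1+np.argmax(s[1:,4])
    q=cv2.findContours((l==i).astype(np.uint8),cv2.RETR_EXTERNAL,cv2.CHAIN_APPROX_NONE)[0][0]
    h=cv2.convexHull(q); M=cv2.moments(h); return M['m10']/M['m00']+a,M['m01']/M['m00']+b,s[i],h.reshape(-1,2)+[a,b]
E
python3 - <<'E'
from m import *
import pickle
T=pickle.load(open('top0.pkl','rb'));S=pickle.load(open('side0.pkl','rb'))
lite=lambda k:(k[...,1]<70)&(k[...,2]>130)
for n,c,b in(('T',T,dict(cap=(240,222,262,242),disc=(395,240,418,262))),('S',S,dict(cap=(300,232,320,250),disc=(382,155,412,180)))):
    for k,z in(('cap',159),('disc',73)):
        u,v,s,_=blob(c,b[k],lite if k=='cap' else (lambda k:(k[...,2]>150)))
        print(n,k,round(u,1),round(v,1),s,ray(c,u,v,z).round(1))
    W=cloud(c)
    # tube top: pixels with z 76..84 near
    m=(np.abs(W[...,2]-79)<5)&(np.hypot(W[...,0]-574,W[...,1]-2)<26); v,u=np.nonzero(m)
    P=np.array([ray(c,a,b2,80)[:2] for a,b2 in zip(u,v)]); print(n,'tube top enclosing',cv2.minEnclosingCircle(P.astype(np.float32)),P.mean(0))
    # dark bore
    a,b0=(np.round(proj(c,[574,2,80])[0])).astype(int); g=c['color'].astype(float).mean(2)[b0-3:b0+4,a-3:a+4]
    w=np.clip(np.percentile(g,75)-15-g,0,None); yy,xx=np.mgrid[-3:4,-3:4]; print(n,'bore',ray(c,a+(w*xx).sum()/w.sum(),b0+(w*yy).sum()/w.sum(),80).round(1)); print(g.astype(int))
    # stand top
    m=(np.abs(W[...,2]-79)<5)&(np.hypot(W[...,0]-518,W[...,1]-215)<48); v,u=np.nonzero(m)
    P=np.array([ray(c,a,b2,80)[:2] for a,b2 in zip(u,v)],np.float32); print(n,'stand',cv2.minAreaRect(P))
    # handle orientation
    p=W.reshape(-1,3); q=p[(p[:,2]>95)&(p[:,2]<165)&(np.hypot(p[:,0]-519,p[:,1]-217)<25)]; print(n,'handle',cv2.minAreaRect(q[:,:2].astype(np.float32)))
    # checker face
    q=p[(np.hypot(p[:,0]-492,p[:,1]-250)<75)&(p[:,2]>42)]; 
    for i in range(12):
        cc=q.mean(0); nn=np.linalg.svd(q-cc,full_matrices=False)[2][2]; nn*=np.sign(nn[2]); r=(q-cc)@nn
        q=q[np.abs(r)<max(3,2*np.abs(r).std())] if i<11 else q
    print(n,'face',len(q),cc.round(1),nn.round(3),'lean',np.arccos(nn[2]),'yaw of -n',np.arctan2(-nn[1],-nn[0]))
    m=np.abs((W-cc)@nn)<4; m&=np.hypot(W[...,0]-492,W[...,1]-250)<90; print(n,'face rect',cv2.minAreaRect(W[m][:,:2].astype(np.float32)))
E
```

```text
T cap 247.5 230.0 [6 7 4 3 8] [520. 215. 159.]
T disc 404.8 250.4 [ 5  6 10 10 75] [ 455.3 -246.    73. ]
T tube top enclosing ((575.3187255859375, 1.4677671194076538), 20.7123966217041) [576.15876252   0.8226397 ]
T bore [574.1   1.8  80. ]
[[193 183 178 180 186 194 197]
 [181 156 143 148 164 183 194]
 [169 129 104 101 128 168 193]
 [169 130 103  95 116 161 192]
 [182 155 134 131 149 177 194]
 [194 182 169 163 178 192 198]
 [199 196 190 186 191 198 199]]
T stand ((520.9877319335938, 216.24923706054688), (60.715576171875, 59.85857391357422), 74.38916015625)
T handle ((520.5489501953125, 215.9659423828125), (18.197607040405273, 26.14924430847168), 70.12809753417969)
T face 62 [516.7 211.8 104.3] [ 0.508 -0.861  0.031] lean 1.540214754935375 yaw of -n 2.1036322900970905
T face rect ((515.7493896484375, 210.0054473876953), (151.79745483398438, 11.673286437988281), 30.387840270996094)
S cap 309.6 243.4 [ 8 10  4  4 13] [519.5 219.1 159. ]
S disc 398.2 164.5 [12  6  9  8 59] [ 455.9 -241.7   73. ]
S tube top enclosing ((572.4746704101562, 5.426523685455322), 22.39779281616211) [573.15537423   5.29051619]
S bore [578.6   7.2  80. ]
[[173 179 181 182 184 180 173]
 [181 179 183 188 190 189 185]
 [173 162 170 177 186 190 188]
 [157 148 168 185 194 188 182]
 [153 143 160 181 187 180 179]
 [168 150 152 173 179 173 180]
 [180 172 170 177 183 180 185]]
S stand ((519.26025390625, 219.30970764160156), (62.856143951416016, 62.464454650878906), 74.31099700927734)
S handle ((519.3203125, 218.5726776123047), (19.170717239379883, 26.075864791870117), 74.16651916503906)
S face 211 [516.3 226.7 102.1] [-0.361  0.924  0.13 ] lean 1.4404427903336647 yaw of -n -1.1985690752832598
S face rect ((502.1539306640625, 224.41787719726562), (175.76315307617188, 28.942838668823242), 21.496440887451172)
```

```bash
cat >> m.py <<'E'
def Rdown(yaw): return R.from_euler('z',yaw)*R.from_euler('x',np.pi)
def plan(pos,Rt):
    s=sense(); q=np.array(s['ee_rot']); Rc=R.from_quat(q[[1,2,3,0]]); p=np.array(s['eef_pos'])
    o=Rc.inv().apply(np.array(pos)-p)/10; r=np.degrees((Rc.inv()*Rt).as_rotvec())
    print('t',s['time_s'],'pos',p.round(1),'off cm',o.round(2),'rot deg',r.round(2),'F',np.round(s['force'],1),'grip',s['grip_width'],s['grip_force'])
E
python3 - <<'E'
from m import *
import pickle
T=pickle.load(open('top0.pkl','rb'));S=pickle.load(open('side0.pkl','rb'))
for n,c in(('T',T),('S',S)):
    W=cloud(c); p=W.reshape(-1,3)
    q=p[(np.hypot(p[:,0]-490,p[:,1]+250)<72)&(p[:,2]>42)]
    for i in range(12):
        cc=q.mean(0); nn=np.linalg.svd(q-cc,full_matrices=False)[2][2]; nn*=np.sign(nn[2]); r=(q-cc)@nn
        if i<11: q=q[np.abs(r)<max(3,2*r.std())]
    m=np.abs((W-cc)@nn)<4; m&=np.hypot(W[...,0]-492,W[...,1]+250)<90
    print(n,'face',len(q),cc.round(1),nn.round(3),'lean',np.arccos(nn[2]),'yaw',np.degrees(np.arctan2(-nn[1],-nn[0])),cv2.minAreaRect(W[m][:,:2].astype(np.float32)))
    d=np.linalg.norm(W-[455.6,-244,73],axis=-1)<11; q=W[d]; print('disc pts',len(q),q.mean(0).round(1),'height over face',np.median((q-cc)@nn))
plan([519.8,217,285],Rdown(np.radians(-16)))
plan([519.8,217,172],Rdown(np.radians(-16)))
E
```

```text
T face 1015 [ 481.7 -251.2   63.4] [-0.283  0.09   0.955] lean 0.301956556994689 yaw -17.65593005805217 ((479.434814453125, -250.9897003173828), (116.66289520263672, 99.34893798828125), 73.40827178955078)
disc pts 37 [ 456.1 -244.2   73.1] height over face 17.4391444393509
S face 681 [ 478.9 -245.4   61.9] [-0.285  0.094  0.954] lean 0.3046693357962086 yaw -18.22972718347134 ((476.18182373046875, -249.58218383789062), (118.06352996826172, 99.13092041015625), 72.63188171386719)
disc pts 26 [ 455.3 -243.3   72.3] height over face 17.11882521742077
t 0.1 pos [ 235.7 -468.9  303.4] off cm [ 56.19 -48.53   1.91] rot deg [-7.000e-02  1.000e-02  4.269e+01] F [-0.9  0.2 -0.1] grip 1.0036180716515308 0.0
t 0.1 pos [ 235.7 -468.9  303.4] off cm [ 56.18 -48.51  13.21] rot deg [-7.000e-02  1.000e-02  4.269e+01] F [-0.9  0.2 -0.1] grip 1.0036180716515308 0.0
```

step_arm --plan '[{"offset":[9.4,-8.1,0.3],"rot":[0,0,7],"gripper":8.5},{"offset":[12.5,-10.8,0.4],"rot":[0,0,14],"gripper":8.5},{"offset":[15.6,-13.5,0.5],"rot":[0,0,21],"gripper":8.5},{"offset":[18.7,-16.2,0.6],"rot":[0,0,28],"gripper":8.5},{"offset":[21.8,-18.9,0.7],"rot":[0,0,35],"gripper":8.5},{"offset":[25,-21.6,0.8],"rot":[0,0,42.7],"gripper":8.5},{"offset":[28,-24.2,0.9],"rot":[0,0,42.7],"gripper":8.5},{"offset":[32,-27.6,1.0],"rot":[0,0,42.7],"gripper":8.5},{"offset":[36,-31,1.2],"rot":[0,0,42.7],"gripper":8.5},{"offset":[40,-34.5,1.4],"rot":[0,0,42.7],"gripper":8.5},{"offset":[44,-38,1.5],"rot":[0,0,42.7],"gripper":8.5},{"offset":[47,-40.6,1.6],"rot":[0,0,42.7],"gripper":8.5}]'

```text
time_s: 1.3
eef_pos: [462.4, 79.6, 288.5]
ee_rot: [0.0, 0.99, -0.139, -0.0]
force: [0.6, -0.7, 0.6]
grip_width: 0.994
grip_force: 0.0
```

```bash
python3 -c "
from m import *
plan([519.8,217,285],Rdown(np.radians(-16)))"
```

```text
t 1.3 pos [462.4  79.6 288.5] off cm [  1.73 -14.79   0.35] rot deg [0.01 0.01 0.  ] F [ 0.6 -0.7  0.6] grip 0.993614359695178 0.0
```

step_arm --plan '[{"offset":[0.5,-4,0.1],"rot":[0,0,0],"gripper":4.5},{"offset":[0.9,-8,0.2],"rot":[0,0,0],"gripper":4.5},{"offset":[1.4,-12.1,0.3],"rot":[0,0,0],"gripper":4.5},{"offset":[1.4,-12.1,0.3],"rot":[0,0,0],"gripper":4.5},{"offset":[1.4,-12.1,0.3],"rot":[0,0,0],"gripper":4.5},{"offset":[1.4,-12.1,0.3],"rot":[0,0,0],"gripper":4.5},{"offset":[1.4,-12.1,0.3],"rot":[0,0,0],"gripper":4.5}]'

```text
time_s: 2.0
eef_pos: [508.8, 188.8, 285.8]
ee_rot: [0.0, 0.99, -0.14, 0.0]
force: [0.6, 0.4, 0.5]
grip_width: 0.524
grip_force: 0.0
```

Run:
```python
from m import *
plan([519.8,217,172],Rdown(np.radians(-16)))
k=[]
for n in('top','side'):
    c=cam(n); p=np.array(sense()['eef_pos']); u,v=proj(c,p+[0,0,-40])[0].astype(int); print(n,u,v,proj(c,p).round(1))
    k.append(cv2.resize(c['color'][v-35:v+35,u-35:u+35],(390,390),interpolation=cv2.INTER_CUBIC))
save('hover',np.hstack(k))
```

```text
t 2.0 pos [508.8 188.8 285.8] off cm [ 0.27 -3.01 11.38] rot deg [ 0.   -0.01 -0.09] F [0.6 0.4 0.5] grip 0.5239483607697634 0.0
top 252 231 [[250.7 230.3]]
side 320 209 [[321.2 195.6]]
```

View pics/hover.png

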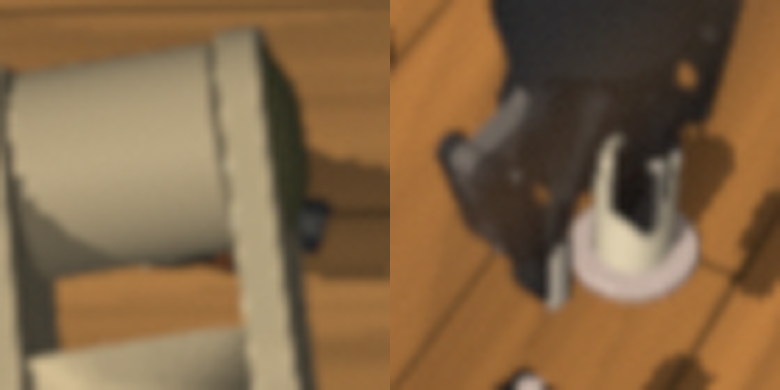

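The gripper is over the area, about 30 mm short in y; the side crop shows its fingers left of the tube and the probe cap just below the fingers. I'll correct this before descending.

step_arm --plan '[{"offset":[0.3,-3.0,0],"rot":[0,0,0],"gripper":4.5},{"offset":[0.3,-3.0,0],"rot":[0,0,0],"gripper":4.5},{"offset":[0.3,-3.0,0],"rot":[0,0,0],"gripper":4.5},{"offset":[0.3,-3.0,0],"rot":[0,0,0],"gripper":4.5}]'

```text
time_s: 2.5
eef_pos: [520.0, 217.2, 285.7]
ee_rot: [0.0, 0.99, -0.14, -0.0]
force: [0.7, -0.3, -0.8]
grip_width: 0.523
grip_force: 0.0
```

Run:
```python
from m import *
plan([519.8,217,172],Rdown(np.radians(-16)))
c=cam('side'); v,u=245,310
save('hover2',cv2.resize(c['color'][v-65:v+35,u-50:u+50],(500,500),interpolation=cv2.INTER_CUBIC))
# fingertip inner points predicted
s=sense(); q=s['ee_rot']; Rc=R.from_quat(np.array(q)[[1,2,3,0]]); print(proj(c,s['eef_pos']+Rc.apply([[0,22.5,70],[0,-22.5,70],[0,0,70]])).round(1), proj(c,[519.4,219,159]))
```

```text
t 2.5 pos [520.  217.2 285.7] off cm [-1.000e-02  2.000e-02  1.137e+01] rot deg [ 0.01  0.01 -0.04] F [ 0.7 -0.3 -0.8] grip 0.5225844464460758 0.0
[[317.1 220.1]
 [302.3 231.7]
 [309.8 225.8]] [[309.65039525 243.39476635]]
```

View pics/hover2.png

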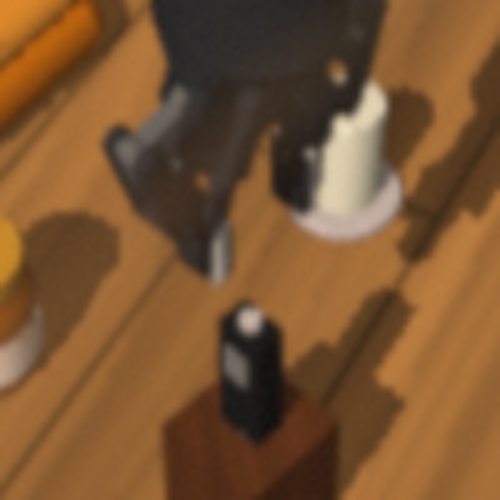

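The jaws straddle the probe cap (crop (250,320)) with fingertips at crop (217,280) and (290,205). Next I descend and grip.

step_arm --plan '[{"offset":[0,0,2.5],"rot":[0,0,0],"gripper":4.5},{"offset":[0,0,5],"rot":[0,0,0],"gripper":4.5},{"offset":[0,0,7.5],"rot":[0,0,0],"gripper":4.5},{"offset":[0,0,10],"rot":[0,0,0],"gripper":4.5},{"offset":[0,0,11.4],"rot":[0,0,0],"gripper":4.5},{"offset":[0,0,11.4],"rot":[0,0,0],"gripper":4.5},{"offset":[0,0,11.4],"rot":[0,0,0],"gripper":4.5},{"offset":[0,0,11.4],"rot":[0,0,0],"gripper":4.5}]'

```text
time_s: 3.35
eef_pos: [520.5, 217.7, 172.8]
ee_rot: [-0.0, 0.99, -0.139, 0.001]
force: [1.1, 0.4, -0.2]
grip_width: 0.525
grip_force: 0.0
```

step_arm --plan '[{"offset":[0,0,0],"rot":[0,0,0],"gripper":3.5},{"offset":[0,0,0],"rot":[0,0,0],"gripper":2.5},{"offset":[0,0,0],"rot":[0,0,0],"gripper":2.2},{"offset":[0,0,0],"rot":[0,0,0],"gripper":2.0},{"offset":[0,0,0],"rot":[0,0,0],"gripper":1.8},{"offset":[0,0,0],"rot":[0,0,0],"gripper":1.6},{"offset":[0,0,0],"rot":[0,0,0],"gripper":1.4},{"offset":[0,0,0],"rot":[0,0,0],"gripper":1.0},{"offset":[0,0,0],"rot":[0,0,0],"gripper":1.0}]' --squeeze 25

```text
time_s: 4.25
eef_pos: [520.2, 217.8, 171.8]
ee_rot: [0.0, 0.99, -0.139, 0.0]
force: [-0.4, -0.3, 2.3]
grip_width: 0.212
grip_force: 24.8
```

step_arm --plan '[{"offset":[0,0,0],"rot":[0,0,0],"gripper":0.5},{"offset":[0,0,0],"rot":[0,0,0],"gripper":0.5},{"offset":[0,0,-1],"rot":[0,0,0],"gripper":0.5},{"offset":[0,0,-2.5],"rot":[0,0,0],"gripper":0.5},{"offset":[0,0,-4],"rot":[0,0,0],"gripper":0.5},{"offset":[0,0,-5.5],"rot":[0,0,0],"gripper":0.5},{"offset":[0,0,-7],"rot":[0,0,0],"gripper":0.5},{"offset":[0,0,-9],"rot":[0,0,0],"gripper":0.5},{"offset":[0,0,-11],"rot":[0,0,0],"gripper":0.5},{"offset":[0,0,-11],"rot":[0,0,0],"gripper":0.5},{"offset":[0,0,-11],"rot":[0,0,0],"gripper":0.5},{"offset":[0,0,-11],"rot":[0,0,0],"gripper":0.5}]' --squeeze 60

```text
time_s: 5.45
eef_pos: [519.8, 217.8, 280.4]
ee_rot: [0.0, 0.99, -0.139, -0.001]
force: [0.6, -0.5, -0.1]
grip_width: 0.205
grip_force: 58.4
```

Run:
```python
from m import *
plan([574.0,3.2,282],Rdown(np.radians(-16)))
s=sense(); q=s['ee_rot']; Rc=R.from_quat(np.array(q)[[1,2,3,0]]); P=s['eef_pos']+Rc.apply([[0,0,161.5],[0,0,91.5]])
print(P.round(1))
k=[]
for n in('side','top'):
    c=cam(n); t=proj(c,P); print(n,t.round(1)); u,v=t.mean(0).astype(int); print(u-25,v-25)
    k.append(cv2.resize(c['color'][v-25:v+25,u-25:u+25],(400,400),interpolation=cv2.INTER_CUBIC))
save('held',np.hstack(k))
```

```text
t 5.45 pos [519.8 217.8 280.4] off cm [11.13 19.13 -0.16] rot deg [ 0.05  0.11 -0.01] F [ 0.6 -0.5 -0.1] grip 0.2050615842111663 58.449828028678894
[[519.4 217.8 118.9]
 [519.6 217.8 188.9]]
side [[309.9 254. ]
 [309.8 234.3]]
284 219
top [[248.5 231.3]
 [245.  229.3]]
221 205
```

View pics/held.png

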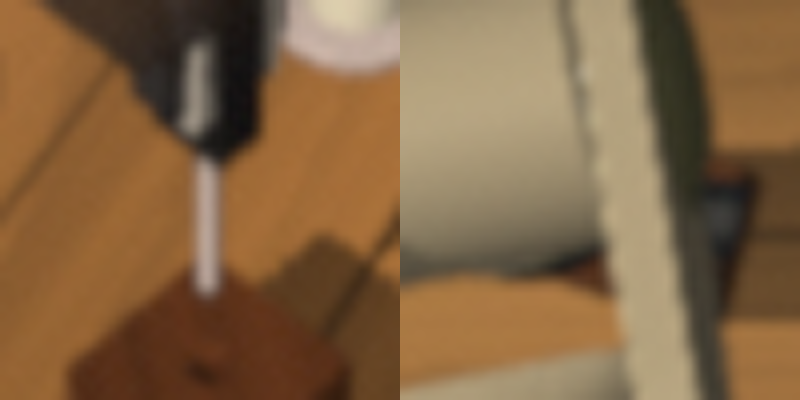

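The side crop shows the stem hanging straight from (309.5,239) to (309.5,255), which agrees with the pose-based prediction to half a pixel. The stand is behind it. Next I move over the tube.

step_arm --plan '[{"offset":[1.0,1.8,0],"rot":[0,0,0],"gripper":0.5},{"offset":[2.5,4.3,0],"rot":[0,0,0],"gripper":0.5},{"offset":[4.2,7.2,0],"rot":[0,0,0],"gripper":0.5},{"offset":[5.9,10.1,0],"rot":[0,0,0],"gripper":0.5},{"offset":[7.6,13.0,0],"rot":[0,0,0],"gripper":0.5},{"offset":[9.2,15.8,0.5],"rot":[0,0,0],"gripper":0.5},{"offset":[10.4,17.9,1],"rot":[0,0,0],"gripper":0.5},{"offset":[11.1,19.1,1.5],"rot":[0,0,0],"gripper":0.5},{"offset":[11.1,19.1,1.5],"rot":[0,0,0],"gripper":0.5},{"offset":[11.1,19.1,1.5],"rot":[0,0,0],"gripper":0.5},{"offset":[11.1,19.1,1.5],"rot":[0,0,0],"gripper":0.5},{"offset":[11.1,19.1,1.5],"rot":[0,0,0],"gripper":0.5}]'

```text
time_s: 6.75
eef_pos: [574.0, 4.7, 267.0]
ee_rot: [-0.0, 0.99, -0.139, 0.0]
force: [-0.3, -0.1, -0.5]
grip_width: 0.2
grip_force: 58.6
```

Run:
```python
from m import *
plan([574.0,3.8,171.5],Rdown(np.radians(-16)))
s=sense(); q=s['ee_rot']; Rc=R.from_quat(np.array(q)[[1,2,3,0]]); P=s['eef_pos']+Rc.apply([[0,0,161.5],[0,0,91.5]])
P=np.vstack([P,[574,3.8,80]]); print(P.round(1))
k=[]
for n in('side','top'):
    c=cam(n); t=proj(c,P); u,v=t[0].astype(int); print(n,t.round(1),u-25,v-25, (((t-[u-25,v-25])+.5)*8-.5).round(0))
    k.append(cv2.resize(c['color'][v-25:v+25,u-25:u+25],(400,400),interpolation=cv2.INTER_CUBIC))
save('over',np.hstack(k))
```

```text
t 6.75 pos [574.    4.7 267. ] off cm [0.02 0.09 9.55] rot deg [-0.01 -0.02  0.07] F [-0.3 -0.1 -0.5] grip 0.19955264325192143 58.58381688594818
[[574.1   4.7 105.5]
 [574.1   4.7 175.5]
 [574.    3.8  80. ]]
side [[329.2 193.3]
 [330.1 173.8]
 [329.  199.7]] 304 168 [[205. 206.]
 [213.  50.]
 [204. 257.]]
top [[320.7 211.7]
 [320.7 208.9]
 [320.9 212.7]] 295 186 [[209. 209.]
 [209. 187.]
 [211. 217.]]
```

View pics/over.png

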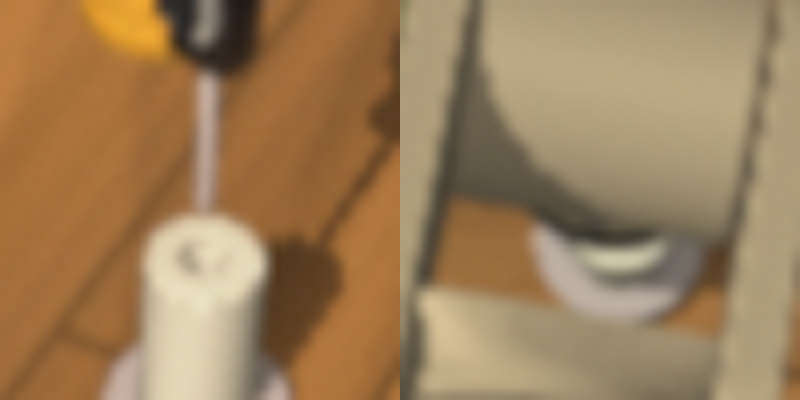

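In the side view the tip is at crop (204,209), in line with the tube mouth centred at about (207,261), so it is within about 1 mm. I nudge it and enter.

step_arm --plan '[{"offset":[-0.05,0.09,0.8],"rot":[0,0,0],"gripper":0.5},{"offset":[-0.05,0.09,1.6],"rot":[0,0,0],"gripper":0.5},{"offset":[-0.05,0.09,2.2],"rot":[0,0,0],"gripper":0.5},{"offset":[-0.05,0.09,2.6],"rot":[0,0,0],"gripper":0.5},{"offset":[-0.05,0.09,3.0],"rot":[0,0,0],"gripper":0.5},{"offset":[-0.05,0.09,3.4],"rot":[0,0,0],"gripper":0.5},{"offset":[-0.05,0.09,3.8],"rot":[0,0,0],"gripper":0.5},{"offset":[-0.05,0.09,3.8],"rot":[0,0,0],"gripper":0.5},{"offset":[-0.05,0.09,3.8],"rot":[0,0,0],"gripper":0.5}]'

```text
time_s: 7.75
eef_pos: [573.5, 2.8, 228.7]
ee_rot: [0.0, 0.99, -0.139, 0.0]
force: [0.4, -0.4, -1.1]
grip_width: 0.204
grip_force: 58.4
```

step_arm --plan '[{"offset":[0,-0.05,0.6],"rot":[0,0,0],"gripper":0.5},{"offset":[0,-0.05,1.2],"rot":[0,0,0],"gripper":0.5},{"offset":[0,-0.05,1.8],"rot":[0,0,0],"gripper":0.5},{"offset":[0,-0.05,2.4],"rot":[0,0,0],"gripper":0.5},{"offset":[0,-0.05,3.0],"rot":[0,0,0],"gripper":0.5},{"offset":[0,-0.05,3.6],"rot":[0,0,0],"gripper":0.5},{"offset":[0,-0.05,4.2],"rot":[0,0,0],"gripper":0.5},{"offset":[0,-0.05,4.7],"rot":[0,0,0],"gripper":0.5},{"offset":[0,-0.05,5.1],"rot":[0,0,0],"gripper":0.5},{"offset":[0,-0.05,5.3],"rot":[0,0,0],"gripper":0.5},{"offset":[0,-0.05,5.3],"rot":[0,0,0],"gripper":0.5}]'

```text
time_s: 8.85
eef_pos: [573.7, 3.1, 175.2]
ee_rot: [0.0, 0.99, -0.139, 0.0]
force: [3.8, -4.4, -1.6]
grip_width: 0.204
grip_force: 58.7
```

step_arm --plan '[{"offset":[0.06,0.05,0],"rot":[0,0,0],"gripper":0.5},{"offset":[0.06,0.05,0.1],"rot":[0,0,0],"gripper":0.5},{"offset":[0.06,0.05,0.2],"rot":[0,0,0],"gripper":0.5},{"offset":[0.06,0.05,0.3],"rot":[0,0,0],"gripper":0.5},{"offset":[0.06,0.05,0.3],"rot":[0,0,0],"gripper":0.5}]'

```text
time_s: 9.35
eef_pos: [573.9, 2.9, 172.4]
ee_rot: [-0.0, 0.99, -0.139, -0.0]
force: [1.2, -1.3, -1.5]
grip_width: 0.2
grip_force: 58.8
```

step_arm --plan '[{"offset":[0.03,0.03,0.05],"rot":[0,0,0],"gripper":0.5},{"offset":[0.03,0.03,0.08],"rot":[0,0,0],"gripper":0.5},{"offset":[0.03,0.03,0.1],"rot":[0,0,0],"gripper":0.5},{"offset":[0.03,0.03,0.1],"rot":[0,0,0],"gripper":0.5}]'

```text
time_s: 9.75
eef_pos: [574.0, 2.7, 171.8]
ee_rot: [-0.0, 0.99, -0.139, -0.0]
force: [-2.6, 1.3, 4.5]
grip_width: 0.203
grip_force: 59.4
```

step_arm --plan '[{"offset":[-0.01,0,0.03],"rot":[0,0,0],"gripper":0.5},{"offset":[-0.01,0,0.03],"rot":[0,0,0],"gripper":0.5},{"offset":[-0.01,0,0.03],"rot":[0,0,0],"gripper":0.5},{"offset":[-0.01,0,0.03],"rot":[0,0,0],"gripper":0.5}]'

```text
time_s: 10.15
eef_pos: [573.9, 2.6, 171.8]
ee_rot: [-0.0, 0.99, -0.139, -0.0]
force: [-4.0, 1.8, 7.3]
grip_width: 0.205
grip_force: 59.9
```

step_arm --plan '[{"offset":[0,0,0],"rot":[0,0,0],"gripper":0.5},{"offset":[0,0,0],"rot":[0,0,0],"gripper":0.5},{"offset":[0,0,0],"rot":[0,0,0],"gripper":0.5},{"offset":[0,0,0],"rot":[0,0,0],"gripper":0.5},{"offset":[0,0,0],"rot":[0,0,0],"gripper":0.5},{"offset":[0,0,0],"rot":[0,0,0],"gripper":0.5},{"offset":[0,0,0],"rot":[0,0,0],"gripper":0.5},{"offset":[0,0,0],"rot":[0,0,0],"gripper":0.5}]'

```text
time_s: 10.95
eef_pos: [573.9, 2.6, 171.8]
ee_rot: [-0.0, 0.99, -0.139, -0.0]
force: [-3.6, 1.8, 7.3]
grip_width: 0.2
grip_force: 59.9
```

step_arm --plan '[{"offset":[0,0,-0.5],"rot":[0,0,0],"gripper":0.5},{"offset":[0,0,-1.3],"rot":[0,0,0],"gripper":0.5},{"offset":[0,0,-2.3],"rot":[0,0,0],"gripper":0.5},{"offset":[0,0,-3.5],"rot":[0,0,0],"gripper":0.5},{"offset":[0,0,-5],"rot":[0,0,0],"gripper":0.5},{"offset":[0,0,-6.5],"rot":[0,0,0],"gripper":0.5},{"offset":[0,0,-8],"rot":[0,0,0],"gripper":0.5},{"offset":[0,0,-9.5],"rot":[0,0,0],"gripper":0.5},{"offset":[0,0,-11],"rot":[0,0,0],"gripper":0.5},{"offset":[0,0,-12],"rot":[0,0,0],"gripper":0.5},{"offset":[0,0,-12],"rot":[0,0,0],"gripper":0.5},{"offset":[0,0,-12],"rot":[0,0,0],"gripper":0.5}]'

```text
time_s: 12.15
eef_pos: [574.0, 2.4, 291.0]
ee_rot: [-0.0, 0.99, -0.139, -0.0]
force: [0.3, -0.5, -1.3]
grip_width: 0.201
grip_force: 58.7
```

```bash
cat >> m.py <<'E'
y=np.radians(-17.4); n=np.array([-np.sin(.3)*np.cos(y),-np.sin(.3)*np.sin(y),np.cos(.3)])
# tilt straight-down tool by .30 about checker y so that tool z = -n
ax=np.array([-np.sin(y),np.cos(y),0]); Rt=R.from_rotvec(-.3*ax)*Rdown(np.radians(-16))
E
python3 - <<'E'
from m import *
print(Rt.apply([0,0,1])+n)
d=np.array([455.6,-243.5,73])
for h in(60,0): print('tcp',(d+n*(161.7+h)).round(1)); plan(d+n*(161.7+h),Rt)
E
```

```text
[ 5.55111512e-17 -1.52655666e-16  0.00000000e+00]
tcp [ 393.1 -223.9  284.8]
t 12.15 pos [574.    2.4 291. ] off cm [-11.14  26.74   0.63] rot deg [-4.200e-01  1.721e+01 -1.000e-02] F [ 0.3 -0.5 -1.3] grip 0.2009547373307023 58.6719685792923
tcp [ 410.  -229.2  227.5]
t 12.15 pos [574.    2.4 291. ] off cm [-9.37 26.79  6.36] rot deg [-4.200e-01  1.721e+01 -1.000e-02] F [ 0.3 -0.5 -1.3] grip 0.2009547373307023 58.6719685792923
```

step_arm --plan '[{"offset":[-0.8,2,0],"rot":[0,1,0],"gripper":0.5},{"offset":[-2,4.8,0],"rot":[0,3,0],"gripper":0.5},{"offset":[-3.3,8,0],"rot":[-0.1,5.5,0],"gripper":0.5},{"offset":[-4.7,11.3,0.1],"rot":[-0.2,8,0],"gripper":0.5},{"offset":[-6.1,14.6,0.2],"rot":[-0.3,10.5,0],"gripper":0.5},{"offset":[-7.5,18,0.3],"rot":[-0.4,13,0],"gripper":0.5},{"offset":[-8.8,21.2,0.4],"rot":[-0.4,15.5,0],"gripper":0.5},{"offset":[-10.1,24.2,0.5],"rot":[-0.42,17.2,0],"gripper":0.5},{"offset":[-11.1,26.7,0.6],"rot":[-0.42,17.2,0],"gripper":0.5},{"offset":[-11.1,26.7,0.6],"rot":[-0.42,17.2,0],"gripper":0.5},{"offset":[-11.1,26.7,0.6],"rot":[-0.42,17.2,0],"gripper":0.5},{"offset":[-11.1,26.7,0.6],"rot":[-0.42,17.2,0],"gripper":0.5}]'

```text
time_s: 13.35
eef_pos: [394.0, -223.1, 285.0]
ee_rot: [0.024, 0.979, -0.137, 0.147]
force: [0.2, 0.2, -0.1]
grip_width: 0.203
grip_force: 58.8
```

```bash
python3 -c "
from m import *
d=np.array([455.6,-243.5,73])
for h in(60,15): plan(d+n*(161.7+h),Rt)"
```

```text
t 13.35 pos [ 394.  -223.1  285. ] off cm [-0.07  0.11  0.  ] rot deg [-0.04  0.02  0.02] F [ 0.2  0.2 -0.1] grip 0.2033994139010055 58.84574353694916
t 13.35 pos [ 394.  -223.1  285. ] off cm [-0.07  0.11  4.5 ] rot deg [-0.04  0.02  0.02] F [ 0.2  0.2 -0.1] grip 0.2033994139010055 58.84574353694916
```

step_arm --plan '[{"offset":[-0.05,0.08,1],"rot":[0,0,0],"gripper":0.5},{"offset":[-0.05,0.08,2],"rot":[0,0,0],"gripper":0.5},{"offset":[-0.05,0.08,3],"rot":[0,0,0],"gripper":0.5},{"offset":[-0.05,0.08,4],"rot":[0,0,0],"gripper":0.5},{"offset":[-0.05,0.08,4.5],"rot":[0,0,0],"gripper":0.5},{"offset":[-0.05,0.08,4.5],"rot":[0,0,0],"gripper":0.5},{"offset":[-0.05,0.08,4.5],"rot":[0,0,0],"gripper":0.5},{"offset":[-0.05,0.08,4.5],"rot":[0,0,0],"gripper":0.5}]'

```text
time_s: 14.15
eef_pos: [405.8, -228.4, 242.6]
ee_rot: [0.025, 0.979, -0.138, 0.148]
force: [0.5, 0.8, -0.8]
grip_width: 0.21
grip_force: 58.8
```

Run:
```python
from m import *
d=np.array([455.6,-243.5,73]); plan(d+n*(161.7+15),Rt)
s=sense(); q=s['ee_rot']; Rc=R.from_quat(np.array(q)[[1,2,3,0]]); P=s['eef_pos']+Rc.apply([[0,0,161.7],[0,0,91.7],[0,0,176.7]])
P=np.vstack([P,d]); print(P.round(1))
k=[]
for nm in('side','top'):
    c=cam(nm); t=proj(c,P); u,v=t[0].astype(int); print(nm,t.round(1),u-20,v-20,(((t-[u-20,v-20])+.5)*10-.5).round(0))
    k.append(cv2.resize(c['color'][v-20:v+20,u-20:u+20],(400,400),interpolation=cv2.INTER_CUBIC)); print(c['R'][:2].round(2))
save('chk',np.hstack(k))
```

```text
t 14.15 pos [ 405.8 -228.4  242.6] off cm [-0.04 -0.04  0.07] rot deg [ 0.03 -0.05 -0.01] F [ 0.5  0.8 -0.8] grip 0.20954267777221683 58.84528577327728
[[ 451.5 -242.8   88.1]
 [ 431.7 -236.5  155. ]
 [ 455.8 -244.1   73.8]
 [ 455.6 -243.5   73. ]]
side [[400.5 160.9]
 [410.1 146.3]
 [398.6 163.8]
 [398.5 164.2]] 380 140 [[210. 213.]
 [306.  67.]
 [190. 243.]
 [190. 246.]]
[[-0.89 -0.45  0.02]
 [-0.33  0.62 -0.71]]
top [[404.6 251.5]
 [406.7 257.8]
 [404.2 250.3]
 [404.  250.3]] 384 231 [[211. 210.]
 [232. 272.]
 [207. 197.]
 [204. 198.]]
[[-0.02 -1.   -0.  ]
 [-0.99  0.02 -0.14]]
```

View pics/chk.png

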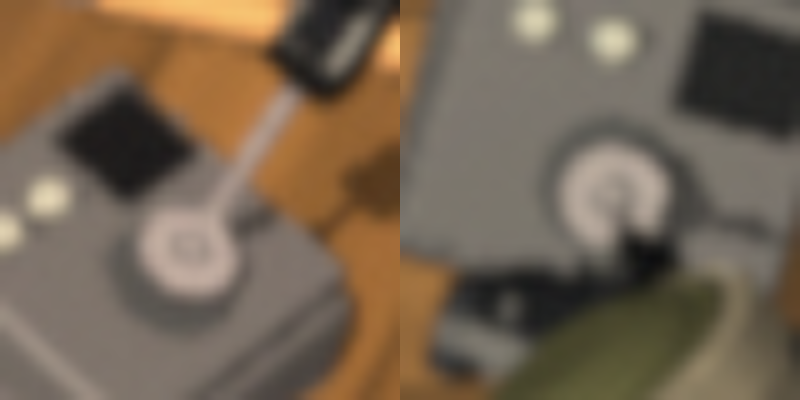

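In the side crop the stem axis runs (290,92)–(217,205) and extends onto the ring centre (188,247). The top crop agrees once its known −2 mm y bias is allowed for. I press straight along the axis.

step_arm --plan '[{"offset":[0,0,0.4],"rot":[0,0,0],"gripper":0.5},{"offset":[0,0,0.8],"rot":[0,0,0],"gripper":0.5},{"offset":[0,0,1.1],"rot":[0,0,0],"gripper":0.5},{"offset":[0,0,1.2],"rot":[0,0,0],"gripper":0.5},{"offset":[0,0,1.2],"rot":[0,0,0],"gripper":0.5},{"offset":[0,0,1.2],"rot":[0,0,0],"gripper":0.5},{"offset":[0,0,1.2],"rot":[0,0,0],"gripper":0.5}]'

```text
time_s: 14.95
eef_pos: [409.2, -229.3, 230.9]
ee_rot: [0.025, 0.979, -0.138, 0.148]
force: [0.4, 0.1, -1.8]
grip_width: 0.202
grip_force: 58.8
```

```bash
cat > f.py <<'E'
from m import *
d=np.array([455.7,-244,73]); F=[];P=[]
for i in range(6):
    capture('side'); s=sense(); F.append(s['force']@n); P.append(s['eef_pos'])
print('Fn',np.mean(F).round(2),np.std(F).round(2),'h',((np.mean(P,0)-n*161.7-d)@n).round(2)); plan(d+n*(161.7),Rt)
E
python3 f.py
```

```text
Fn -1.06 0.41 h 3.51
t 15.25 pos [ 409.2 -229.3  230.8] off cm [-0.    0.01  0.35] rot deg [ 0.01 -0.02 -0.01] F [-0.7 -0.4 -1.3] grip 0.20057647470100262 58.845961689949036
```

step_arm --plan '[{"offset":[0,0,0.1],"rot":[0,0,0],"gripper":0.5},{"offset":[0,0,0.2],"rot":[0,0,0],"gripper":0.5},{"offset":[0,0,0.3],"rot":[0,0,0],"gripper":0.5},{"offset":[0,0,0.4],"rot":[0,0,0],"gripper":0.5},{"offset":[0,0,0.5],"rot":[0,0,0],"gripper":0.5},{"offset":[0,0,0.5],"rot":[0,0,0],"gripper":0.5},{"offset":[0,0,0.5],"rot":[0,0,0],"gripper":0.5}]'

```text
time_s: 15.95
eef_pos: [410.6, -229.7, 226.0]
ee_rot: [0.024, 0.979, -0.138, 0.148]
force: [0.2, 0.4, -0.2]
grip_width: 0.206
grip_force: 58.9
```

```bash
python3 f.py
```

```text
Fn 0.51 0.49 h -1.53
t 16.25 pos [ 410.6 -229.8  226. ] off cm [ 0.    0.01 -0.15] rot deg [ 0.   -0.02 -0.01] F [0.2 1.1 1.2] grip 0.20170229207823123 58.892396092414856
```

step_arm --plan '[{"offset":[0,0,0.1],"rot":[0,0,0],"gripper":0.5},{"offset":[0,0,0.2],"rot":[0,0,0],"gripper":0.5},{"offset":[0,0,0.3],"rot":[0,0,0],"gripper":0.5},{"offset":[0,0,0.38],"rot":[0,0,0],"gripper":0.5},{"offset":[0,0,0.38],"rot":[0,0,0],"gripper":0.5},{"offset":[0,0,0.38],"rot":[0,0,0],"gripper":0.5},{"offset":[0,0,0.38],"rot":[0,0,0],"gripper":0.5}]'

```text
time_s: 16.95
eef_pos: [411.6, -230.1, 222.4]
ee_rot: [0.024, 0.979, -0.138, 0.148]
force: [-1.0, 0.6, 1.7]
grip_width: 0.204
grip_force: 59.1
```

```bash
sed -i 's/range(6)/range(20)/' f.py; python3 f.py
python3 - <<'E'
from m import *
k=[]
for nm in('side','top'):
    c=cam(nm); u,v=proj(c,[455.7,-244,73])[0].astype(int); k.append(cv2.resize(c['color'][v-20:v+20,u-20:u+20],(400,400),interpolation=cv2.INTER_CUBIC)); print(nm,((proj(c,np.array([455.7,-244,73])-5*n)[0]-[u-20,v-20]+.5)*10).round())
save('press',np.hstack(k))
E
```

```text
Fn 2.1 0.5 h -5.35
t 17.95 pos [ 411.6 -230.1  222.4] off cm [-0.    0.01 -0.54] rot deg [ 0.01 -0.02 -0.01] F [-1.3  0.3  1.5] grip 0.2023650357621286 59.107099771499634
side [204. 215.]
top [205. 204.]
```

View pics/press.png

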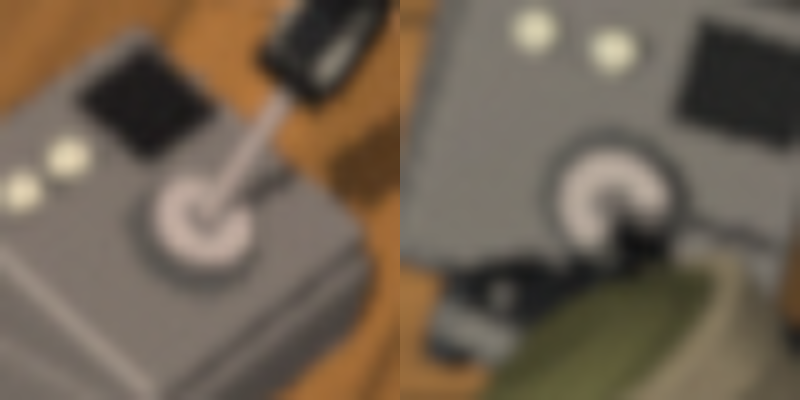

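The tip sits at the disc centre (side crop about (207,214), disc centre (203,220)). The normal force has risen 3.16 N from free air, which matches half travel (3.2 N), so I hand in.

```bash
python3 -c "
from rig import *
print(finish_job())"
```

```text
the job is handed in; nothing more can be done
None
```

I cleaned the probe by holding it fully down in the tube for over a second, then pressed it square on the disc centre at about half travel (about 3.2 N). I handed the job in with the probe still gripped and steady, at about 18 of the 61 s allowed; no verdict was returned.

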